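Wake and zero the depth readout, then hold the tailstock quill at the red depth flag

ROBOT

A 6-joint arm with a two-finger parallel gripper is mounted at the origin on the work surface. World frame = base frame: x ahead of the robot, y to its left, z up, the work surface at z = 0. Lengths are in m, angles in rad, forces in N, time in s.
With the tool pointing down it reaches from about 0.325 to 0.775 m from the base axis. Payload 9.3 kg.
Tool frame: the origin (TCP) lies at the very end of the fingers, on their centre line; the grasp point (between the pads) lies 19 mm behind it (grip_point_offset is the distance from the TCP to the grasp point, in m); z points along the fingers, x is the direction in which the jaws open and shut, and the axes are right-handed (so a half turn about z gives the same grasp; the last joint's range is limited). The gripper opens to 85 mm and grips with 20 to 120 N. Pads are 22 mm wide; open, the fingers measure 114 mm over their backs; the gripper's body (76 mm by 85 mm) begins 54 mm behind the grasp point. The pads swing forward as they close: fully open they stand 13 mm farther back than shut.
Start: joints at [-1.292, 0.259, 0.021, 1.334, 0, 1.418], TCP at [0.23, -0.5, 0.231] pointing down, gripper open.
Joint ranges: [-3.04, 3.04], [-0.91, 1.82], [-1.04, 1.36], [-1.92, 1.95], [-1.52, 1.45], [-3.14, 3.14]. Speed limits (rad/s): [2.22, 2.22, 2.79, 3.14, 3.14, 3.14].

INTERFACE

Orientations are given as a unit quaternion [w, x, y, z].
In Python, from station import * gives the robot as it stands. The module is installed in compiled form; this text tells all that it offers.
- The arm moves only by the tool apply_moves, never from a script. Its argument "targets" is a list of rows, each an object with "offset": the shift along the world's x, y, z in mm, a list of three; "spin": the turn about the world's z in degrees. In form: [{"offset": [tx, ty, tz], "spin": spin}, ...]. A call has 1 to 8 rows; each row shifts and turns the commanded pose from where the row before left it; what a row does not reach is not made up. A row lasts 1/8 s, in which the tool goes at most 62.5 mm and 10.7 degrees, less where a joint would pass 70% of its speed; a pose out of reach is approached as far as the arm can. A call with a gripper value outside its range is refused whole. "fingers" is the closure in counts, from 0 (fully open) to 255 (shut), set as the call begins (left out, the last holds). The fingers move at their own pace and stop on an object; the grip force is fixed at half the most. Time passes only in rows, so rows that do not move let the fingers close. It gives the time, the measured TCP pose, the force and the opening at its end, in the units of the state.
- get_obs(): the state, without advancing time (a new reading comes with each control period).
- camera(name): name is "scene" or "top" or "wrist"; returns the picture (480x640x3 uint8, red, green, blue); there is no depth.
- camera_info(name): a dict with "K" (3x3 intrinsics, pixels), "world_to_cam" (4x4, takes a point from world to camera coordinates). Camera axes: x right, y up, looking along -z (the intrinsics and any distortion apply to the point x, -y, -z); pixel columns grow to the right and rows downward; lengths in m; the calibration is good to about 2 mm. A picture is of the moment at which its call begins: read the wrist's pose just before it. camera_info takes no time and is no camera call; for the wrist camera it gives the pose at the moment of the call.
- finish_job(): hands the job in, once; it reports no verdict.
The state is a dict: "clock": time; "q": joint angles; "joint_vel": joint speeds; "tau": joint torques, N m; "tcp_pos": TCP position; "tool_rot": TCP orientation; "force": force on the tool from outside, world axes, zero at the start; "torque": the same for the moment, N m; "opening": opening from 0.0 (shut) to 1.0 (fully open).
Only numpy, scipy, OpenCV 4.12 (cv2) and the standard library are available. Lean on these libraries where they do the work, as an engineer would, in place of code of your own. Each camera call takes 0.05 s, during which the arm holds its last target.

TASK

I am setting the drilling depth on the lathe: wake the readout with its green key, switch it to millimetres with the blue one and zero it with the yellow one, one key at a time and with the tailstock quill still fully home, and leave the red key alone. Then pull the tailstock's black feed-lever knob round towards you, against its return spring, until the quill's yellow pointer stands level with the red flag on the depth scale, and finish holding the knob there so that I can lock the stop. Do not let the lever fly back, do not push the red flag along, and leave the other things on the bench where they lie.

Things in the scene. Friction and masses are not known exactly. Their poses are not given: they have to be found in the camera images.
- readout: Grey wedge-shaped readout fixed on the bench before the lathe, 114 (x) by 220 (y) by about 60 mm. Origin: centre of its underside; x points to the lathe, y along the row of keys. Its face slopes 0.26 rad down towards the operator (-x), with a green display on the back half and four round keys, 26 mm across, 52 mm apart, on the front half: from +y to -y green, blue, yellow, red.
- key_green_top (a point): Centre of the top of the green key (wakes the readout).
- key_blue_top (a point): Centre of the top of the blue key (millimetres).
- key_yellow_top (a point): Centre of the top of the yellow key (zero).
- key_red_top (a point): Centre of the top of the red key (clears the memory): not to be pressed.
- key_green (a joint): Travel of the green key in m: 0 up, 0.005 fully down (about 4 N), springs back. It counts as pressed beyond 0.0035 and released below 0.0015. It moves square to the sloping face, and may be pressed straight down.
- key_blue (a joint): The same for the blue key.
- key_yellow (a joint): The same for the yellow key.
- key_red (a joint): The same for the red key.
- tailstock: Grey cast tailstock fixed on the lathe bed, its barrel 210 mm above the bench along its y axis, the top of its castings 252 mm up. Origin at bench height under the middle of the barrel; +y points to the headstock, the way the quill comes out; +x points away from the operator. A drill chuck and bit stick out of the quill to +y; the headstock at the other end is 305 mm high.
- feed_lever: Flat steel lever that swings level, top 265 mm above the bench. Origin on its vertical pivot, 252 mm up; y axis towards its knob, 150 mm away, upright and free all round. At rest it points 0.35 rad from the tailstock's y axis towards the operator; it swings up to 1.3 rad more, anticlockwise from above. Its spring takes 6 N at the knob at rest, 9 N at the far end, and pulls it home when let go.
- knob (a point): Middle of the black knob of the feed lever: 28 mm across, 42 mm high, this point half way up, 288 mm above the bench; its foot is 267 mm above the bench.
- quill (a joint): How far the quill is out, in m: 0 fully home, up to 0.0455. The lever drives it by rack and pinion: 0.035 m per radian of lever swing.
- pointer (a point): Tip of the yellow pointer, 5 mm wide, on the collar of the quill; it moves with the quill along the white depth scale.
- flag_mark (a point): Middle of the face, towards the pointer, of the red flag, 5 mm wide, set on the white depth scale on the side of the tailstock away from the operator. Its y axis is along the scale, the way the quill comes out. It stands 20 to 38 mm ahead of the resting pointer in y; the pointer passes beside it without touching. It stays as set unless pushed.
- gouge: Bystander: turning gouge with a turned wooden handle, 415 mm long, lying on the bench near the robot; origin on the bench near its middle.
- chuck_key: Bystander: steel T-shaped chuck key, 75 by 85 mm, lying to the right of the readout; origin on the bench under the cross bar.
- glue_bottle: Bystander: white glue bottle with red cap, 34 mm across, 105 mm high, standing to the left of the readout; origin at its underside.
- caliper: Bystander: digital caliper, 230 mm long, lying in front of the tailstock; origin on the bench in the middle of its beam.
- blank_walnut: Bystander: dark walnut pen blank, 125 by 19 by 19 mm, lying on the bench; origin at the middle of its underside.
- blank_blue: Bystander: blue acrylic pen blank, the same size.
There are look-alikes about, which are no part of the job. Of the things like the readout, leave any that is purple; of the rest the larger one is meant.

How it is judged:
By the outcome, as a careful person would: the job done as asked, in the order asked, and still so for the second after the job is handed in, while the arm keeps its last pose, push and grip.
It also fails if it takes over 61 s, if anything falls off the work surface, if the arm or the gripper's body presses on something with over 40 N, if the wrist force passes 120 N, or if a joint passes its speed limit or range.

## Working session

There is one attempt and no reset: what is moved stays moved. The work goes in short steps, Python scripts to look and compute and a tool call to move; the robot and the scene stay as the last step left them, time stands still between calls to the robot, and variables do not carry over. Pictures are saved under pics/ and viewed, and the job is handed in when it is done.

Besides the shell and the picture viewer there is one more tool, called after "Call:" as name(argument=value, ...), one argument or row to a line, values as JSON. apply_moves: Moves the arm, as the interface text tells. Its arguments: {"type":"object","properties":{"targets":{"type":"array","items":{"type":"object","properties":{"offset":{"type":"array","items":{"type":"number"}},"spin":{"type":"number"}}}},"fingers":{"type":"number"}},"required":["targets"]}

```bash
mkdir -p pics; python3 - <<'E'
from station import *
import cv2
o=get_obs(); print({k:o[k] for k in ('clock','q','tcp_pos','tool_rot','force','opening')})
for n in ('scene','top'):
    im=camera(n); cv2.imwrite(f'pics/{n}0.png',im[:,:,::-1]); i=camera_info(n); print(n,i)
E
```

```text
{'clock': 0.0, 'q': array([-1.29157477e+00,  2.59213748e-01,  2.07624184e-02,  1.33365434e+00,
       -6.26018602e-06,  1.41823536e+00]), 'tcp_pos': array([ 0.23011069, -0.49926233,  0.23065469]), 'tool_rot': array([-4.30347165e-04,  8.42166785e-01, -5.39216727e-01, -4.93359633e-04]), 'force': array([ 0.62073721,  0.6672389 , -0.01245887]), 'opening': 0.9979207002835843}
scene {'K': array([[560.49430893,   0.        , 323.32497596],
       [  0.        , 560.49430893, 248.98928366],
       [  0.        ,   0.        ,   1.        ]]), 'world_to_cam': array([[-0.61370173,  0.78948472, -0.00916847,  0.26131039],
       [-0.68775941, -0.52885088,  0.49729643,  0.32227501],
       [ 0.38775918,  0.31149738,  0.86753225, -1.65094221],
       [ 0.        ,  0.        ,  0.        ,  1.        ]])}
top {'K': array([[579.19236917,   0.        , 324.7270185 ],
       [  0.        , 579.19236917, 242.43846923],
       [  0.        ,   0.        ,   1.        ]]), 'world_to_cam': array([[ 0.00264251, -0.99994515,  0.01013503,  0.04891962],
       [ 0.9888129 ,  0.00412435,  0.14910411, -0.55327915],
       [-0.14913773,  0.00962764,  0.98876956, -1.3129187 ],
       [ 0.        ,  0.        ,  0.        ,  1.        ]])}
```

View pics/scene0.png

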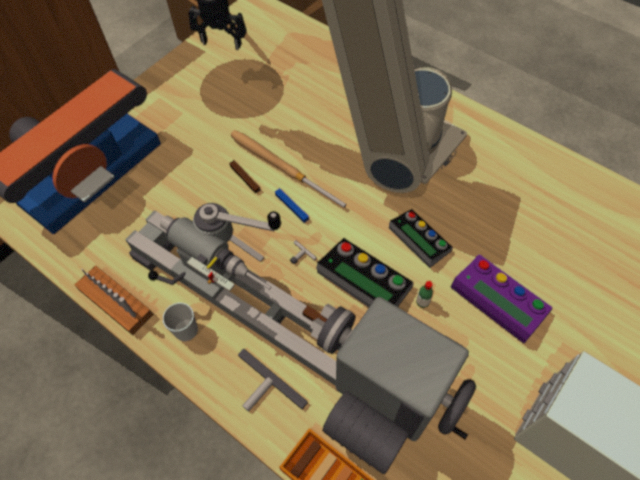

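View pics/top0.png

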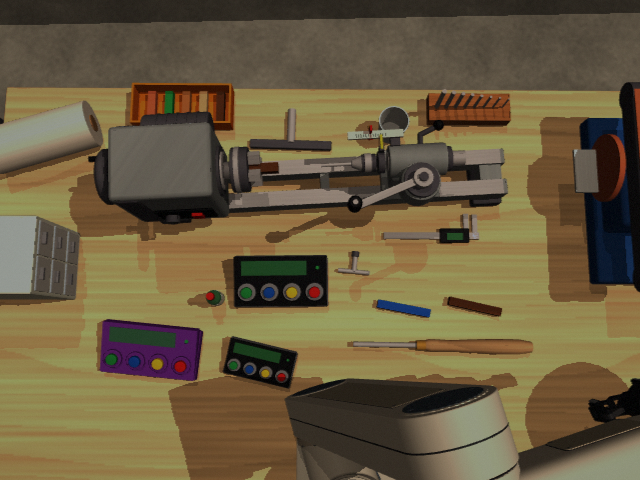

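```bash
python3 - <<'E'
import cv2
a=cv2.imread('pics/scene0.png');b=cv2.imread('pics/top0.png')
def z(im,x0,y0,x1,y1,s,n): cv2.imwrite(n,cv2.resize(im[y0:y1,x0:x1],None,fx=s,fy=s,interpolation=cv2.INTER_NEAREST))
z(a,170,200,290,290,6,'pics/sz.png')
z(b,330,95,450,215,5,'pics/tz.png')
z(a,310,230,420,310,6,'pics/sk.png')
E
cat > h.py <<'E'
import numpy as np, cv2
from station import *
def ray(n,uv,info=None):
    i=info or camera_info(n); K=i['K'];M=i['world_to_cam'];R=M[:3,:3];t=M[:3,3]
    d=np.array([(uv[0]-K[0,2])/K[0,0],-(uv[1]-K[1,2])/K[1,1],-1.]); 
    c=-R.T@t; d=R.T@d; return c,d/np.linalg.norm(d)
def onz(n,uv,z,info=None):
    c,d=ray(n,uv,info); return c+d*(z-c[2])/d[2]
def tri(rs):
    A=0;b=0
    for c,d in rs:
        P=np.eye(3)-np.outer(d,d);A=A+P;b=b+P@c
    p=np.linalg.solve(A,b); return p,[np.linalg.norm(np.cross(p-c,d)) for c,d in rs]
def proj(n,p,info=None):
    i=info or camera_info(n);q=i['world_to_cam']@np.r_[p,1]
    v=i['K']@np.array([q[0],-q[1],-q[2]]);return v[:2]/v[2]
def blobs(im,box,lo,hi,amin=6):
    x0,y0,x1,y1=box;h=cv2.cvtColor(im[y0:y1,x0:x1],cv2.COLOR_BGR2HSV)
    m=cv2.inRange(h,np.array(lo),np.array(hi));n,l,s,c=cv2.connectedComponentsWithStats(m)
    return [(c[k]+[x0,y0],s[k].tolist()) for k in range(1,n) if s[k,4]>=amin]
E
python3 - <<'E'
from h import *
a=cv2.imread('pics/scene0.png');b=cv2.imread('pics/top0.png')
R={'green':(( 45,100,40),(85,255,255)),'blue':((100,100,60),(130,255,255)),'yellow':((18,120,120),(32,255,255)),'red':((0,150,100),(8,255,255))}
for k,(lo,hi) in R.items():
    print(k,'S',blobs(a,(320,235,415,310),lo,hi,15),'T',blobs(b,(232,278,330,308),lo,hi,15))
E
```

```text
green S [(array([412.2 , 236.96]), [89, 0, 6, 7, 25]), (array([330.1 , 260.05]), [8, 23, 5, 5, 20]), (array([362.34357542, 281.06703911]), [15, 27, 58, 38, 716]), (array([397.6746988 , 279.53012048]), [73, 39, 10, 11, 83])] T [(array([245.94059406, 292.36633663]), [9, 9, 11, 12, 101])]
blue S [(array([379.83544304, 268.32911392]), [55, 29, 10, 10, 79])] T [(array([268.80208333, 292.22916667]), [32, 9, 11, 11, 96])]
yellow S [(array([362.21794872, 257.38461538]), [38, 18, 10, 10, 78]), (array([362.93333333, 307.86666667]), [38, 71, 9, 4, 15])] T [(array([328.52380952, 287.47619048]), [96, 0, 2, 20, 21]), (array([291.26436782, 292.12643678]), [54, 9, 11, 11, 87]), (array([321.1       , 305.76666667]), [76, 21, 22, 9, 30])]
red S [(array([345.55555556, 246.58333333]), [21, 7, 10, 10, 72])] T [(array([314.15053763, 292.        ]), [77, 9, 11, 11, 93])]
```

View pics/sz.png

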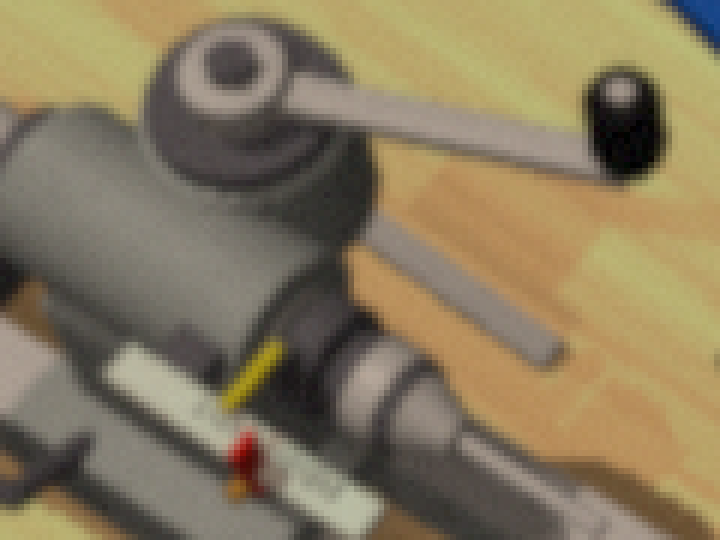

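View pics/tz.png

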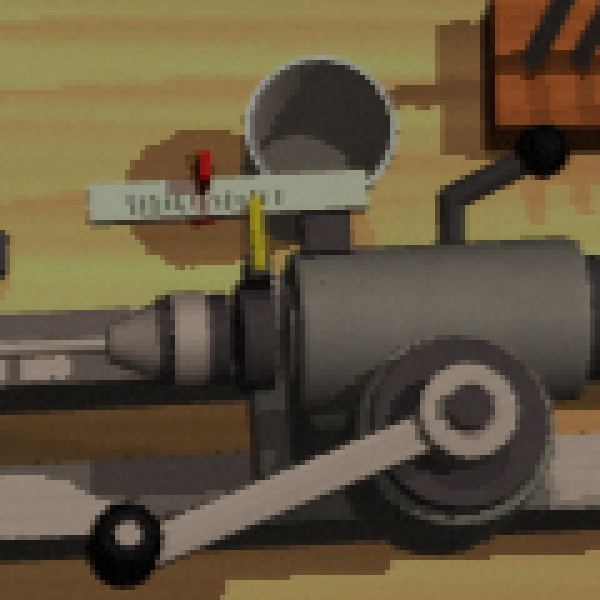

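View pics/sk.png

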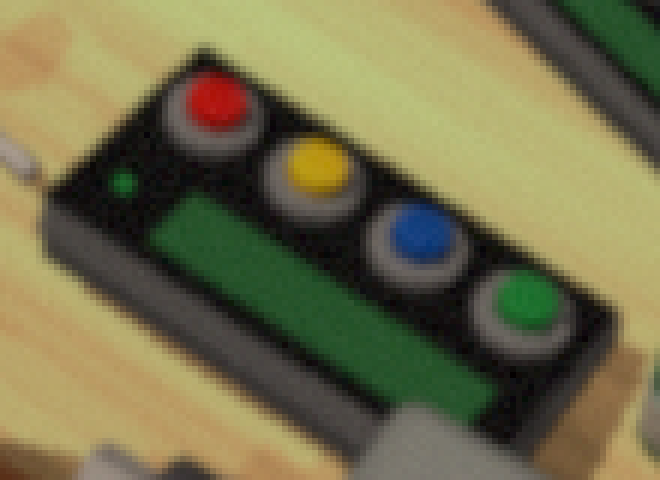

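```bash
python3 - <<'E'
from h import *
a=cv2.imread('pics/scene0.png');b=cv2.imread('pics/top0.png')
S={'g':(397.7,279.6),'b':(379.8,268.3),'y':(362.2,257.4),'r':(345.6,246.6)}
T={'g':(246,292.3),'b':(268.8,292.2),'y':(291.3,292.1),'r':(314.1,292)}
for k in S: print(k,*tri([ray('scene',S[k]),ray('top',T[k])]))
print('knob S',blobs(a,(262,205,285,235),(0,0,0),(180,255,60)));print('T',blobs(b,(343,190,365,215),(0,0,0),(180,255,60)))
# knob highlight / top: scene (273,215) ; top (355.5,202)
print('knobtop',tri([ray('scene',(170+622/6,200+92/6)),ray('top',(330+127/5,95+535/5))]))
print('pivot',tri([ray('scene',(170+232/6,200+62/6)),ray('top',(330+470/5,95+407/5))]))
print('pointertip',tri([ray('scene',(170+230/6,200+403/6)),ray('top',(330+256/5,95+198/5))]))
print('ptrbase',tri([ray('scene',(170+278/6,200+346/6)),ray('top',(330+261/5,95+270/5))]))
print('flagtop',tri([ray('scene',(170+247/6,200+435/6)),ray('top',(330+205/5,95+152/5))]))
print('flagbot',tri([ray('scene',(170+245/6,200+485/6)),ray('top',(330+203/5,95+188/5))]))
print('scale ends S',)
for s,t in (((128,348),(368,172)),((108,375),(368,208)),((385,505),(90,185)),((362,535),(90,222))): print(tri([ray('scene',(170+s[0]/6,200+s[1]/6)),ray('top',(330+t[0]/5,95+t[1]/5))]))
E
```

```text
g [0.43413845 0.2331568  0.05069743] [np.float64(0.0027548723928421622), np.float64(0.0027548723928421596)]
b [0.43470174 0.18082567 0.05005298] [np.float64(0.002474889810633405), np.float64(0.002474889810633368)]
y [0.43548463 0.12876062 0.04925592] [np.float64(0.0017963537044591194), np.float64(0.0017963537044591764)]
r [0.43571011 0.07680586 0.04879654] [np.float64(0.002169653346936691), np.float64(0.0021696533469366926)]
knob S [(array([273.84285714, 221.61428571]), [6, 8, 12, 17, 140])]
T [(array([353.55813953, 203.27906977]), [0, 0, 20, 23, 215])]
knobtop (array([ 0.58958889, -0.00240472,  0.30549143]), [np.float64(0.0026438809571990565), np.float64(0.0026438809571991263)])
pivot (array([ 0.64945069, -0.14009932,  0.2701064 ]), [np.float64(0.0031396720499851562), np.float64(0.003139672049985203)])
pointertip (array([ 0.74376794, -0.0589245 ,  0.2430898 ]), [np.float64(0.003847592535590219), np.float64(0.0038475925355902062)])
ptrbase (array([ 0.71528746, -0.06207508,  0.23924902]), [np.float64(0.0025936131295368476), np.float64(0.0025936131295369327)])
flagtop (array([ 0.7551852 , -0.03569428,  0.26397331]), [np.float64(0.004583266868575295), np.float64(0.0045832668685753565)])
flagbot (array([ 0.75713095, -0.04130202,  0.22101356]), [np.float64(0.001450209331083521), np.float64(0.0014502093310836536)])
scale ends S
(array([ 0.75197323, -0.10229814,  0.24773059]), [np.float64(0.006179366601313436), np.float64(0.006179366601313675)])
(array([ 0.75245283, -0.11267058,  0.21402178]), [np.float64(0.0004135895271541652), np.float64(0.00041358952715421)])
(array([0.7439716 , 0.01193991, 0.25213534]), [np.float64(0.006847067362750935), np.float64(0.006847067362750939)])
(array([0.74454176, 0.00424883, 0.21704049]), [np.float64(0.0002991514570491824), np.float64(0.0002991514570491623)])
```

Call:
apply_moves(
  fingers=255,
  targets=[
    {"offset":[13,46,0],"spin":9.7},
    {"offset":[13,46,0],"spin":9.7},
    {"offset":[13,46,0],"spin":9.7},
    {"offset":[13,46,0],"spin":9.7},
    {"offset":[13,46,0],"spin":9.7},
    {"offset":[13,46,0],"spin":9.7},
    {"offset":[13,46,0],"spin":9.7},
    {"offset":[13,46,0],"spin":9.7},
  ],
)

```text
clock: 1.1
tcp_pos: [0.3342, -0.13, 0.2312]
tool_rot: [-0.0, 0.994, 0.11, 0.0]
force: [0.9, -0.8, -0.7]
opening: -0.001
```

Call:
apply_moves(
  targets=[
    {"offset":[13,46,0],"spin":9.7},
    {"offset":[13,46,0],"spin":9.7},
    {"offset":[13,46,0],"spin":9.7},
    {"offset":[13,46,-10],"spin":9.7},
    {"offset":[13,46,-10],"spin":9.7},
    {"offset":[13,46,-10],"spin":9.7},
    {"offset":[13,46,-10],"spin":9.7},
    {"offset":[0,0,0],"spin":9.8},
  ],
)

```text
clock: 2.1
tcp_pos: [0.425, 0.193, 0.1899]
tool_rot: [-0.001, 0.704, 0.711, -0.001]
force: [-0.3, -0.3, -0.2]
opening: -0.001
```

```bash
python3 - <<'E'
from h import *
o=get_obs();print(o['tcp_pos'])
i=camera_info('wrist');im=camera('wrist')[:,:,::-1].copy();cv2.imwrite('pics/w1.png',im)
np.savez('w1.npz',**i)
for k,p in dict(g=(.434,.233,.05),b=(.4347,.181,.05),y=(.4355,.129,.05),r=(.4357,.077,.05),tcp=o['tcp_pos']).items(): print(k,proj('wrist',p,i))
E
```

```text
[0.42504292 0.19298057 0.18991762]
g [369.13210367 233.25436903]
b [307.76808544 233.42712505]
y [246.42703086 233.712427  ]
r [185.03761919 233.32202997]
tcp [321.69445863 304.43084452]
```

View pics/w1.png

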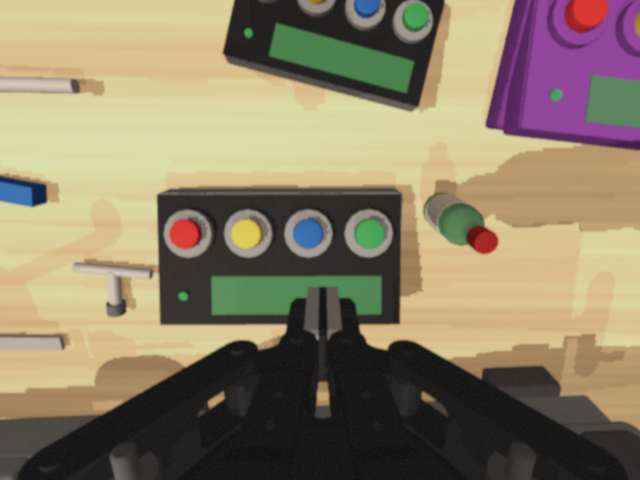

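Call:
apply_moves(
  targets=[
    {"offset":[5,20,-40],"spin":0},
    {"offset":[4,20,-40],"spin":0},
    {"offset":[0,0,-30],"spin":0},
    {"offset":[0,0,-15],"spin":0},
    {"offset":[0,0,-7],"spin":0},
    {"offset":[0,0,0],"spin":0},
  ],
)

```text
clock: 2.9
tcp_pos: [0.4342, 0.2302, 0.0593]
tool_rot: [-0.0, 0.707, 0.707, -0.0]
force: [0.6, 0.1, 0.3]
opening: 0.002
```

Call:
apply_moves(
  targets=[
    {"offset":[0,0,-2],"spin":0},
    {"offset":[0,0,-2],"spin":0},
    {"offset":[0,0,0],"spin":0},
  ],
)

```text
clock: 3.28
tcp_pos: [0.4346, 0.2306, 0.0557]
tool_rot: [0.0, 0.707, 0.707, 0.001]
force: [0.7, -0.3, 1.5]
opening: 0.001
```

Call:
apply_moves(
  targets=[
    {"offset":[0,2,-2],"spin":0},
    {"offset":[0,0,0],"spin":0},
  ],
)

```text
clock: 3.52
tcp_pos: [0.4343, 0.2325, 0.0533]
tool_rot: [0.0, 0.707, 0.707, 0.0]
force: [-0.0, -1.6, 3.2]
opening: 0.002
```

Call:
apply_moves(
  targets=[
    {"offset":[0,0,-2],"spin":0},
    {"offset":[0,0,0],"spin":0},
  ],
)

```text
clock: 3.78
tcp_pos: [0.4346, 0.2326, 0.0516]
tool_rot: [0.0, 0.707, 0.707, 0.0]
force: [0.4, -1.2, 6.7]
opening: -0.002
```

Call:
apply_moves(
  targets=[
    {"offset":[0,0,-1],"spin":0},
    {"offset":[0,0,0],"spin":0},
  ],
)

```text
clock: 4.03
tcp_pos: [0.4348, 0.2326, 0.0513]
tool_rot: [0.001, 0.707, 0.707, 0.001]
force: [-1.8, -2.9, 13.8]
opening: -0.002
```

Call:
apply_moves(
  targets=[
    {"offset":[0,0,8],"spin":0},
    {"offset":[0,0,12],"spin":0},
    {"offset":[0,-17,0],"spin":0},
    {"offset":[0,-18,0],"spin":0},
    {"offset":[0,-17,0],"spin":0},
    {"offset":[0,0,-10],"spin":0},
    {"offset":[0,0,0],"spin":0},
  ],
)

```text
clock: 4.9
tcp_pos: [0.4337, 0.1801, 0.0594]
tool_rot: [-0.001, 0.707, 0.707, -0.001]
force: [-0.3, -0.2, -0.2]
opening: -0.002
```

```bash
python3 - <<'E'
from h import *
im=camera('scene')[:,:,::-1].copy();cv2.imwrite('pics/s2.png',im);cv2.imwrite('pics/s2z.png',cv2.resize(im[220:320,300:430],None,fx=5,fy=5))
E
```

```text
(no output)
```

View pics/s2z.png

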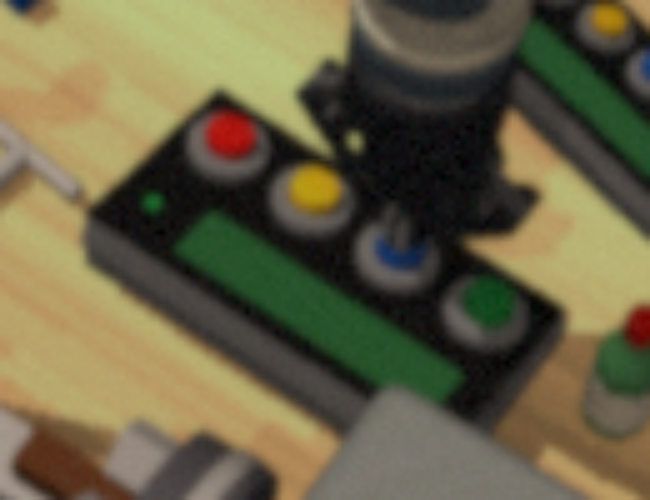

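The finger tip stands over the blue key at about (380, 268) in the scene picture, and the display shows no change. I rely on the force readings for each press.

Call:
apply_moves(
  targets=[
    {"offset":[0,0,-3],"spin":0},
    {"offset":[0,0,-2],"spin":0},
    {"offset":[0,0,-2],"spin":0},
    {"offset":[0,0,-1],"spin":0},
    {"offset":[0,0,0],"spin":0},
  ],
)

```text
clock: 5.58
tcp_pos: [0.4345, 0.1807, 0.0525]
tool_rot: [0.0, 0.707, 0.707, 0.0]
force: [1.1, 0.6, 4.6]
opening: 0.0
```

Call:
apply_moves(
  targets=[
    {"offset":[0,0,-1],"spin":0},
    {"offset":[0,0,0],"spin":0},
  ],
)

```text
clock: 5.82
tcp_pos: [0.4345, 0.1806, 0.0515]
tool_rot: [0.0, 0.707, 0.707, 0.0]
force: [2.1, 1.7, 5.1]
opening: -0.003
```

Call:
apply_moves(
  targets=[
    {"offset":[0,0,-1],"spin":0},
    {"offset":[0,0,0],"spin":0},
  ],
)

```text
clock: 6.08
tcp_pos: [0.4346, 0.1806, 0.0511]
tool_rot: [0.0, 0.707, 0.707, 0.001]
force: [-0.5, 0.5, 12.9]
opening: 0.002
```

Bottomed. Now yellow.

Call:
apply_moves(
  targets=[
    {"offset":[0,0,8],"spin":0},
    {"offset":[0,0,12],"spin":0},
    {"offset":[0,-17,0],"spin":0},
    {"offset":[0,-18,0],"spin":0},
    {"offset":[0,-17,0],"spin":0},
    {"offset":[0,0,-10],"spin":0},
    {"offset":[0,0,0],"spin":0},
  ],
)

```text
clock: 6.95
tcp_pos: [0.4335, 0.1282, 0.0593]
tool_rot: [-0.001, 0.707, 0.707, -0.001]
force: [-0.6, 0.2, 0.2]
opening: 0.001
```

Call:
apply_moves(
  targets=[
    {"offset":[0,0,-3],"spin":0},
    {"offset":[0,0,-2],"spin":0},
    {"offset":[0,0,-2],"spin":0},
    {"offset":[0,0,-2],"spin":0},
    {"offset":[0,0,0],"spin":0},
  ],
)

```text
clock: 7.58
tcp_pos: [0.4347, 0.1287, 0.0515]
tool_rot: [0.0, 0.707, 0.707, 0.0]
force: [2.1, 1.2, 3.9]
opening: -0.002
```

Call:
apply_moves(
  targets=[
    {"offset":[0,0,-1],"spin":0},
    {"offset":[0,0,0],"spin":0},
  ],
)

```text
clock: 7.82
tcp_pos: [0.4348, 0.1286, 0.051]
tool_rot: [0.0, 0.707, 0.707, 0.001]
force: [0.1, 1.0, 11.4]
opening: -0.002
```

Call:
apply_moves(
  targets=[
    {"offset":[0,0,10],"spin":0},
    {"offset":[0,0,40],"spin":0},
    {"offset":[0,0,50],"spin":0},
    {"offset":[0,0,50],"spin":0},
    {"offset":[0,0,50],"spin":0},
    {"offset":[0,0,50],"spin":0},
    {"offset":[0,0,50],"spin":0},
    {"offset":[0,0,0],"spin":0},
  ],
)

```text
clock: 8.82
tcp_pos: [0.4345, 0.1285, 0.3534]
tool_rot: [0.002, 0.707, 0.707, 0.002]
force: [-0.5, -0.2, -0.2]
opening: 0.001
```

Call:
apply_moves(
  fingers=0,
  targets=[
    {"offset":[10,-20,10],"spin":-9.6},
    {"offset":[15,-20,0],"spin":-9.6},
    {"offset":[20,-20,0],"spin":-9.6},
    {"offset":[20,-20,0],"spin":-9.6},
    {"offset":[20,-20,0],"spin":-9.6},
    {"offset":[15,-20,0],"spin":-9.5},
    {"offset":[15,-11,0],"spin":-9.5},
    {"offset":[0,0,0],"spin":0},
  ],
)

```text
clock: 9.82
tcp_pos: [0.5493, -0.0031, 0.3586]
tool_rot: [-0.001, 0.98, 0.2, -0.002]
force: [-0.3, 0.6, -0.7]
opening: 0.999
```

```bash
python3 - <<'E'
from h import *
o=get_obs();print(o['clock'],o['tcp_pos'],o['q'],o['opening'])
i=camera_info('wrist');im=camera('wrist')[:,:,::-1].copy();cv2.imwrite('pics/w2.png',im)
for k,p in dict(knobtop=(.5896,-.0024,.309),foot=(.5896,-.0024,.267),tcp=o['tcp_pos'],pivot=(.6495,-.14,.27)).items(): print(k,proj('wrist',p,i))
im=camera('top')[:,:,::-1].copy();cv2.imwrite('pics/t2.png',im)
E
```

```text
9.825 [ 0.54925103 -0.00312572  0.35857093] [-1.58450062e-01  2.59046432e-01  3.42185695e-01  1.65733992e+00
 -7.26680460e-05  1.01026014e+00] 0.9990241439703142
knobtop [384.52896706 286.75867261]
foot [374.84266755 260.93863141]
tcp [322.64045338 304.57267184]
pivot [368.63816073 427.85965105]
```

View pics/w2.png

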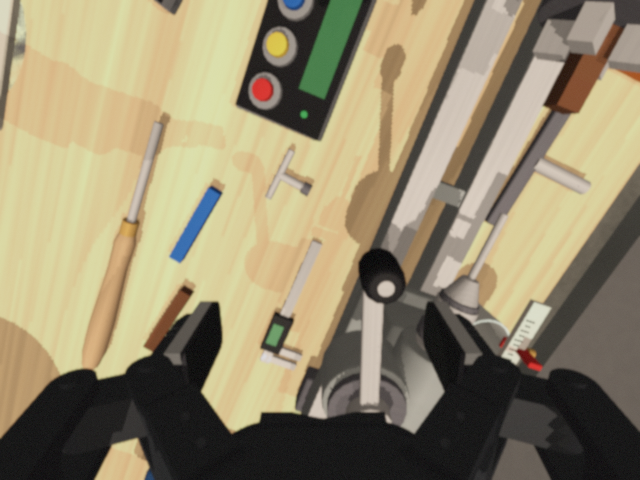

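View pics/t2.png

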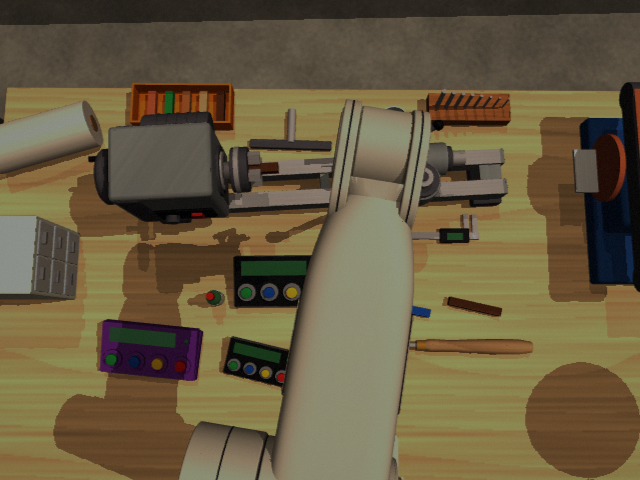

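Call:
apply_moves(
  targets=[
    {"offset":[20,1,0],"spin":0},
    {"offset":[20,0,0],"spin":0},
    {"offset":[0,0,0],"spin":0},
    {"offset":[0,0,-30],"spin":0},
    {"offset":[0,0,-30],"spin":0},
    {"offset":[0,0,-15],"spin":0},
    {"offset":[0,0,-10],"spin":0},
    {"offset":[0,0,0],"spin":0},
  ],
)

```text
clock: 10.92
tcp_pos: [0.5885, -0.0012, 0.2753]
tool_rot: [-0.0, 0.98, 0.2, -0.0]
force: [-0.2, 0.1, 1.0]
opening: 0.994
```

```bash
python3 - <<'E'
from h import *
o=get_obs();print(o['clock'],o['tcp_pos'],o['force'])
im=camera('wrist')[:,:,::-1].copy();cv2.imwrite('pics/w3.png',im)
im=camera('scene')[:,:,::-1].copy();cv2.imwrite('pics/s3.png',im);cv2.imwrite('pics/s3z.png',cv2.resize(im[190:290,170:290],None,fx=6,fy=6,interpolation=cv2.INTER_NEAREST))
E
```

```text
10.925 [ 0.58846025 -0.00123236  0.27533474] [-0.23102125  0.13387102  1.01438293]
```

View pics/w3.png

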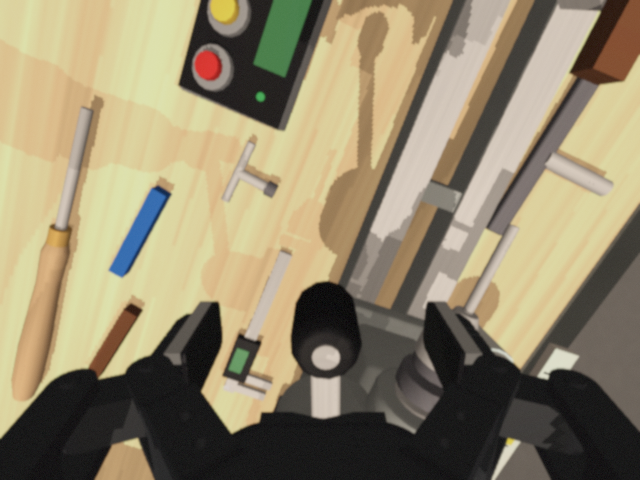

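View pics/s3z.png

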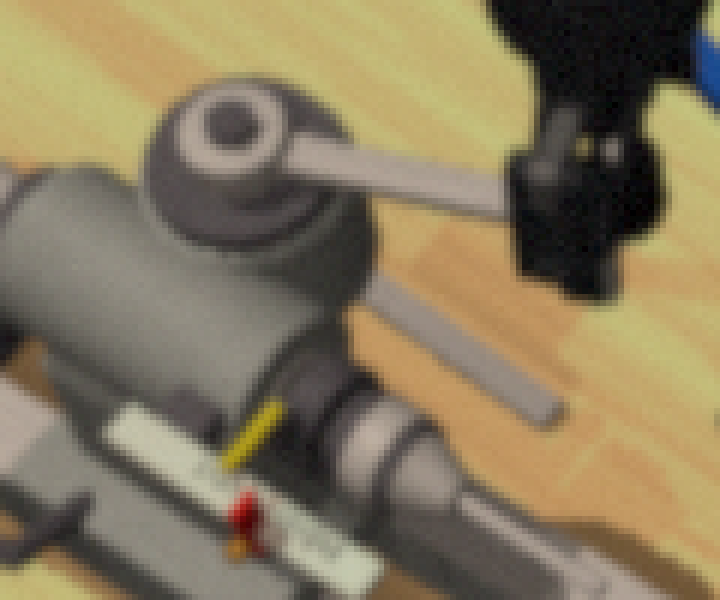

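Call:
apply_moves(
  fingers=255,
  targets=[
    {"offset":[0,0,0],"spin":0},
    {"offset":[0,0,0],"spin":0},
    {"offset":[0,0,0],"spin":0},
    {"offset":[0,0,0],"spin":0},
    {"offset":[0,0,0],"spin":0},
    {"offset":[0,0,0],"spin":0},
  ],
)

```text
clock: 11.78
tcp_pos: [0.5895, -0.0014, 0.2756]
tool_rot: [0.0, 0.98, 0.2, 0.001]
force: [3.6, 1.6, 3.6]
opening: 0.311
```

```bash
python3 - <<'E'
import numpy as np
P=np.array([649.5,-140]);r=151;f=.4085+.0536*np.arange(14)
p=P+r*np.c_[-np.sin(f),np.cos(f)]
print(np.diff(p,axis=0).round(1).tolist())
E
```

```text
[[-7.3, -3.4], [-7.1, -3.8], [-6.9, -4.2], [-6.7, -4.5], [-6.4, -4.9], [-6.2, -5.2], [-5.9, -5.6], [-5.6, -5.9], [-5.3, -6.2], [-4.9, -6.4], [-4.6, -6.7], [-4.2, -6.9], [-3.8, -7.1]]
```

Call:
apply_moves(
  targets=[
    {"offset":[-3.7,-1.6,0],"spin":1.5},
    {"offset":[-3.6,-1.8,0],"spin":1.6},
    {"offset":[-3.6,-1.9,0],"spin":1.5},
    {"offset":[-3.5,-1.9,0],"spin":1.6},
  ],
)

```text
clock: 12.28
tcp_pos: [0.5748, -0.0088, 0.2756]
tool_rot: [0.0, 0.967, 0.253, 0.001]
force: [5.4, 1.6, 4.9]
opening: 0.311
```

Call:
apply_moves(
  targets=[
    {"offset":[-6.9,-4.2,0],"spin":3.1},
    {"offset":[-6.7,-4.5,0],"spin":3.1},
    {"offset":[-6.4,-4.9,0],"spin":3.0},
    {"offset":[0,0,0],"spin":0},
  ],
)

```text
clock: 12.78
tcp_pos: [0.5547, -0.0226, 0.2756]
tool_rot: [0.0, 0.944, 0.329, 0.0]
force: [5.6, 3.1, 4.3]
opening: 0.311
```

```bash
cat > look.py <<'E'
import sys
from h import *
n=sys.argv[1]
o=get_obs();print(o['clock'],o['tcp_pos'],o['force'],o['opening'])
im=camera('scene')[:,:,::-1].copy();cv2.imwrite(f'pics/{n}.png',im);cv2.imwrite(f'pics/{n}z.png',cv2.resize(im[200:290,160:280],None,fx=6,fy=6,interpolation=cv2.INTER_NEAREST))
p=o['tcp_pos'][:2]-[.6495,-.14];print('r,phi',np.hypot(*p),np.arctan2(-p[0],p[1]))
E
python3 look.py s4
```

```text
12.775 [ 0.55471339 -0.02256613  0.27559416] [5.62200657 3.12596631 4.27148408] 0.31061640002434465
r,phi 0.150914596108814 0.6790848165920458
```

View pics/s4z.png

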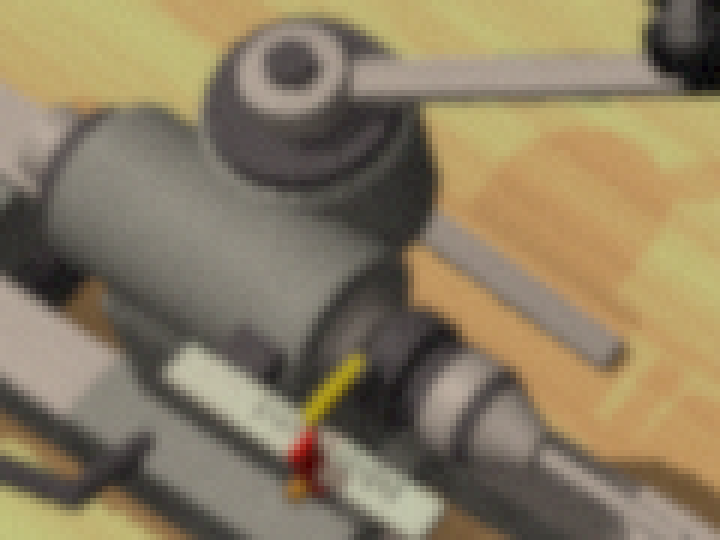

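```bash
python3 - <<'E'
from h import *
o=get_obs();i=camera_info('wrist');im=camera('wrist')[:,:,::-1].copy();cv2.imwrite('pics/w4.png',im);np.savez('w4.npz',**i)
print(proj('wrist',(.744,-.05,.243),i),proj('wrist',(.755,-.038,.24),i))
im=camera('top')[:,:,::-1].copy();cv2.imwrite('pics/t4.png',im);cv2.imwrite('pics/t4z.png',cv2.resize(im[90:215,300:450],None,fx=5,fy=5,interpolation=cv2.INTER_NEAREST))
E
```

```text
[517.94801577 465.74954573] [540.01061265 458.74726383]
```

View pics/w4.png

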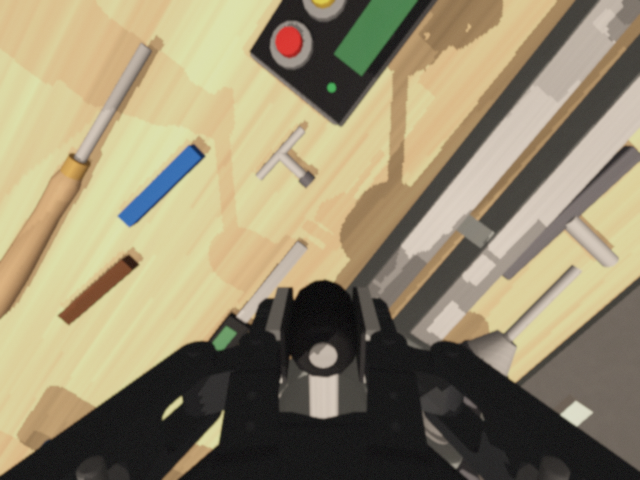

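View pics/t4z.png

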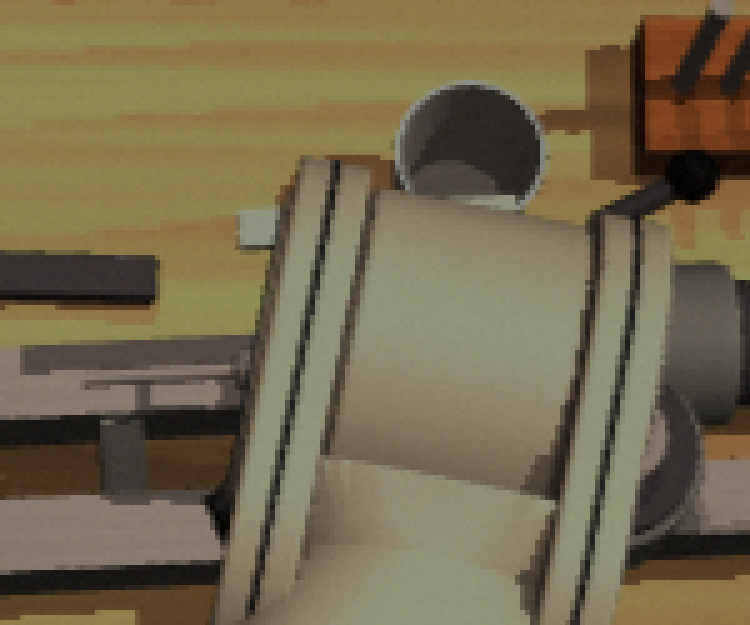

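```bash
python3 - <<'E'
from h import *
b=cv2.imread('pics/top0.png');a=cv2.imread('pics/scene0.png');c=cv2.imread('pics/w2.png');s=cv2.imread('pics/s4.png')
f=lambda im,x0,y0,x1,y1,k:cv2.convertScaleAbs(cv2.resize(im[y0:y1,x0:x1],None,fx=k,fy=k,interpolation=cv2.INTER_CUBIC),alpha=1.3)
A=f(b,345,120,410,155,12);cv2.imwrite('pics/A.png',A)
B=f(a,190,245,240,290,13);cv2.imwrite('pics/B.png',B)
C=f(c,470,280,570,390,5);cv2.imwrite('pics/C.png',C)
cv2.imwrite('pics/D.png',f(s,190,245,240,290,13))
E
```

```text
(no output)
```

View pics/A.png

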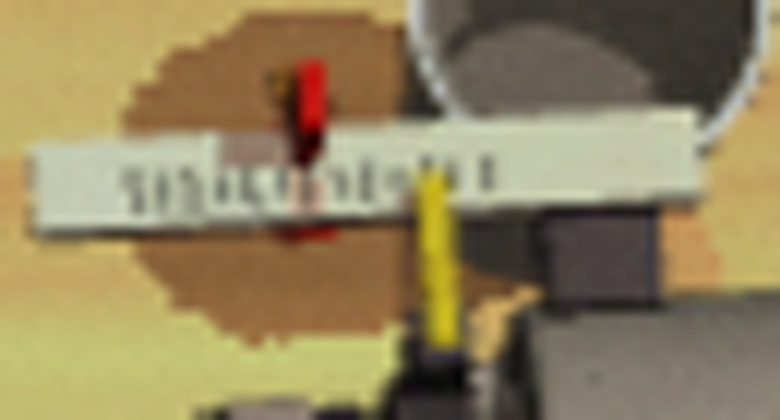

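View pics/B.png

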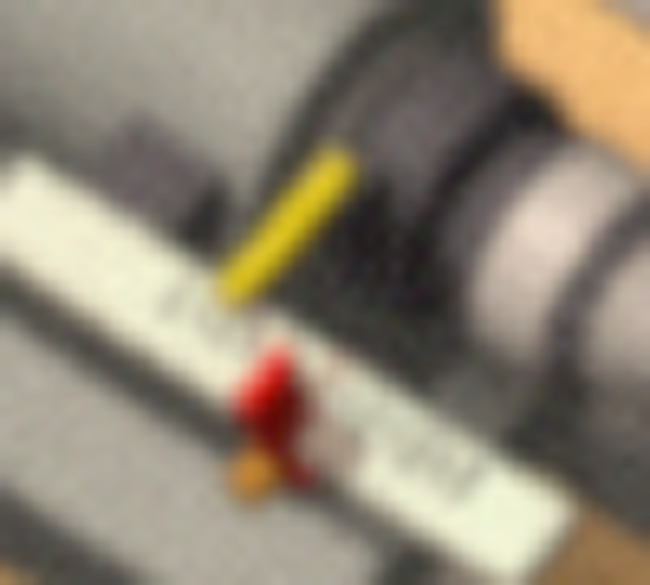

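View pics/C.png

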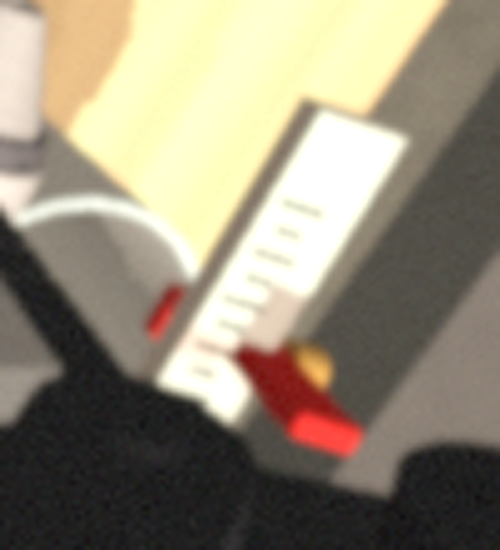

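View pics/D.png

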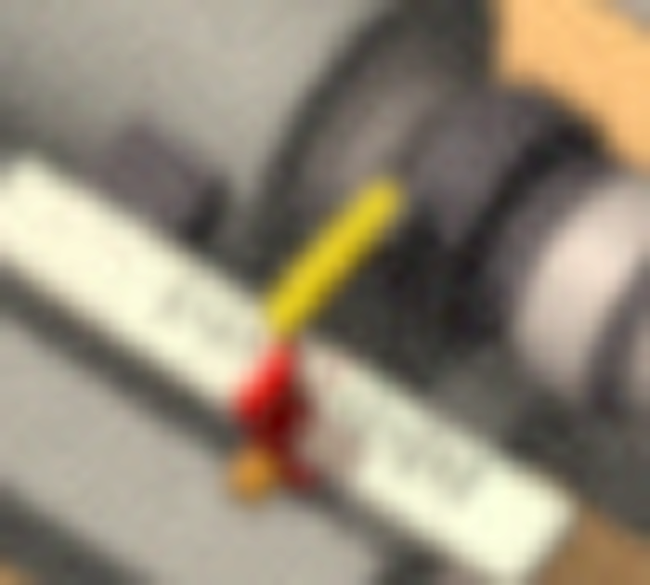

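```bash
python3 - <<'E'
from h import *
for n in('scene','top'):print(n,ray(n,(0,0))[0])
z=np.load('w4.npz')
S=lambda x,y:(170+x/6,200+y/6)
T=lambda x,y:(330+x/5,95+y/5)
A=lambda x,y:(345-.46+x/12,120-.46+y/12)
B=lambda x,y:(190-.46+x/13,245-.46+y/13)
for n,s,t in (('c1',S(128,348),T(368,208)),('c2',S(385,505),T(90,222)),('c3',S(108,375),T(368,172)),('c4',S(362,535),T(90,185))): print(n,tri([ray('scene',s),ray('top',t)]))
print('tip',tri([ray('scene',B(230,290)),ray('top',A(433,178))]))
print('base',tri([ray('scene',B(340,160)),ray('top',A(441,345))]))
print('flagtop ctr',tri([ray('scene',B(262,385)),ray('top',A(312,85))]))
E
```

```text
scene [1.02218231 0.47839904 1.27437521]
top [0.35115457 0.06383917 1.38017444]
c1 (array([ 0.74543283, -0.10822764,  0.22992972]), [np.float64(0.0020239399329769273), np.float64(0.0020239399329768162)])
c2 (array([0.73704747, 0.00757524, 0.23385308]), [np.float64(0.0026816222763017725), np.float64(0.0026816222763016745)])
c3 (array([ 0.75898304, -0.10663326,  0.23219247]), [np.float64(0.0038400657877523297), np.float64(0.00384006578775238)])
c4 (array([0.75145229, 0.00869359, 0.23571051]), [np.float64(0.003978977797944903), np.float64(0.003978977797944992)])
tip (array([ 0.7444849 , -0.05880045,  0.24508561]), [np.float64(0.00233243078515442), np.float64(0.0023324307851543234)])
base (array([ 0.71575273, -0.06060455,  0.24464522]), [np.float64(0.0014351000352108366), np.float64(0.0014351000352110302)])
flagtop ctr (array([ 0.75676524, -0.03727802,  0.25624935]), [np.float64(0.0023979242002054326), np.float64(0.0023979242002053792)])
```

```bash
python3 - <<'E'
from h import *
A=lambda x,y:(345-.46+x/12,120-.46+y/12)
B=lambda x,y:(190-.46+x/13,245-.46+y/13)
e=np.array([-.065,.998])
for n,t,b,f in (('top',A(433,178),A(441,345),A(312,85)),('scene',B(230,290),B(340,160),B(262,385))):
    t_,b_,f_=[onz(n,u,z)[:2] for u,z in ((t,.245),(b,.245),(f,.256))]
    print(n,t_,b_,f_,'d tip',(f_-t_)@e,'d base',(f_-b_)@e)
t_=onz('scene',B(279,322),.245)[:2];t0=onz('scene',B(230,290),.245)[:2];print('moved',(t_-t0)@e)
b0=onz('scene',B(340,160),.245)[:2];b1=onz('scene',B(386,194),.245)[:2];print('moved',(b1-b0)@e)
# precise yellow/red blobs
for nm in('scene0','s4'):
    print(nm,blobs(cv2.imread(f'pics/{nm}.png'),(195,245,235,290),(20,140,100),(35,255,255)),blobs(cv2.imread(f'pics/{nm}.png'),(195,245,235,290),(0,150,150),(6,255,255),3))
b=cv2.imread('pics/top0.png')
print(blobs(b,(345,120,410,155),(20,140,90),(35,255,255)),blobs(b,(345,120,410,155),(0,150,130),(8,255,255),3))
E
```

```text
top [ 0.74597569 -0.0607501 ] [ 0.71652506 -0.06176109] [ 0.75836157 -0.03928752] d tip 0.02061456513485649 d base 0.019709246134673012
scene [ 0.74339442 -0.05664373] [ 0.7152041 -0.0590695] [ 0.75559244 -0.03515367] d tip 0.020654209274866737 d base 0.02124276101879297
moved 0.01026639403837427
moved 0.010202208184644403
scene0 [(array([211.5, 262. ]), [12, 12, 10, 11, 46])] [(array([209.8, 273.8]), [14, 28, 3, 3, 5])]
s4 [(array([214.91304348, 264.43478261]), [16, 14, 10, 12, 46])] [(array([210.2, 273.4]), [14, 27, 3, 4, 5])]
[(array([381.23809524, 141.42857143]), [35, 15, 4, 14, 42])] [(array([370.5, 127. ]), [25, 5, 2, 5, 10])]
```

Call:
apply_moves(
  targets=[
    {"offset":[-6.2,-5.2,0],"spin":3.1},
    {"offset":[-5.9,-5.6,0],"spin":3.1},
    {"offset":[-5.6,-5.9,0],"spin":3.1},
    {"offset":[-5.3,-6.2,0],"spin":3.1},
    {"offset":[-4.9,-6.4,0],"spin":3.1},
    {"offset":[-2.0,-2.7,0],"spin":1.2},
    {"offset":[0,0,0],"spin":0},
    {"offset":[0,0,0],"spin":0},
  ],
)

```text
clock: 13.92
tcp_pos: [0.5253, -0.0543, 0.2756]
tool_rot: [0.0, 0.887, 0.462, 0.001]
force: [4.9, 1.6, 5.3]
opening: 0.308
```

```bash
python3 look.py s5; python3 - <<'E'
from h import *
s=cv2.imread('pics/s5.png')
cv2.imwrite('pics/s5y.png',cv2.convertScaleAbs(cv2.resize(s[245:290,190:240],None,fx=13,fy=13,interpolation=cv2.INTER_CUBIC),alpha=1.3))
i=dict(scene=1)
from station import *
im=camera('top')[:,:,::-1];cv2.imwrite('pics/t5.png',im)
E
```

```text
13.925 [ 0.52526798 -0.05430549  0.27557147] [4.90113267 1.62054772 5.32997079] 0.30831714525727816
r,phi 0.15092098789349856 0.9669528995255304
```

View pics/s5y.png

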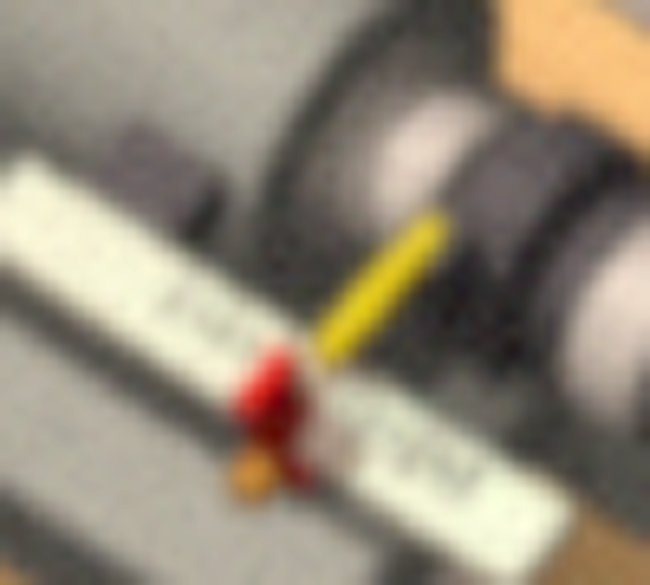

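View pics/t5.png

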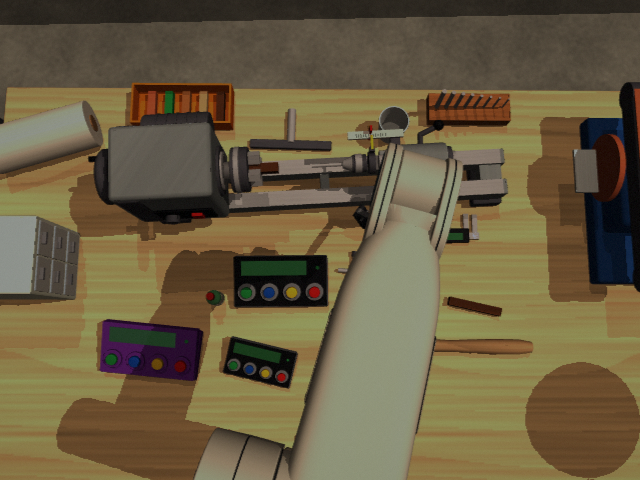

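```bash
cat > m.py <<'E'
import sys
from h import *
n=sys.argv[1]
b=cv2.imread(n)
cv2.imwrite('pics/z_'+n[5:],cv2.convertScaleAbs(cv2.resize(b[120:155,345:410],None,fx=12,fy=12,interpolation=cv2.INTER_CUBIC),alpha=1.3))
e=np.array([-.065,.998])
def cen(box,f):
    x0,y0,x1,y1=box; c=b[y0:y1,x0:x1].astype(float); w=np.clip(f(c),0,None); w[w<25]=0
    yy,xx=np.mgrid[y0:y1,x0:x1]; return np.array([(w*xx).sum(),(w*yy).sum()])/w.sum()
yl=lambda c:np.minimum(c[:,:,1],c[:,:,2])-c[:,:,0]-40   # yellow
rd=lambda c:c[:,:,2]-2*c[:,:,1]-20
p=cen((366,136,388,151),yl); r=cen((364,122,376,132),rd); print('ptr',p,'flagtop',r)
P=onz('top',p,.245)[:2];F=onz('top',r,.256)[:2];print(P,F,'d',(F-P)@e)
E
python3 m.py pics/top0.png; python3 m.py pics/t5.png
```

```text
ptr [381.09050527 141.67962243] flagtop [370.53957637 127.60758082]
[ 0.7304882  -0.06152081] [ 0.75628294 -0.03926762] d 0.020532028652341484
ptr [371.64338028 142.21690141] flagtop [370.55155875 127.60191847]
[ 0.72923543 -0.04224273] [ 0.75629505 -0.03929202] d 0.0011859333591576328
```

View pics/z_t5.png

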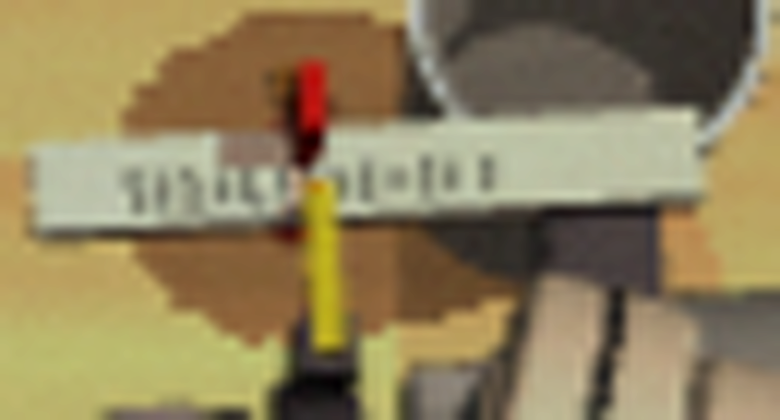

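Call:
apply_moves(
  targets=[
    {"offset":[-1.3,-1.8,0],"spin":0.9},
    {"offset":[-1.3,-2.0,0],"spin":0.9},
    {"offset":[0,0,0],"spin":0},
    {"offset":[0,0,0],"spin":0},
    {"offset":[0,0,0],"spin":0},
  ],
)

```text
clock: 14.65
tcp_pos: [0.5227, -0.0581, 0.2756]
tool_rot: [0.0, 0.879, 0.476, 0.001]
force: [5.0, 2.2, 4.6]
opening: 0.311
```

```bash
python3 look.py s6; python3 - <<'E'
from h import *
cv2.imwrite('pics/t6.png',camera('top')[:,:,::-1])
E
python3 m.py pics/t6.png
```

```text
14.65 [ 0.52271053 -0.05808624  0.2755748 ] [5.03666137 2.23855266 4.63374   ] 0.3107271902658132
r,phi 0.15094844129255064 0.9971950162105016
ptr [371.04101996 141.922949  ] flagtop [370.54770318 127.62426384]
[ 0.72984991 -0.0410204 ] [ 0.75624782 -0.03928377] d 1.7289161592009054e-05
```

View pics/z_t6.png

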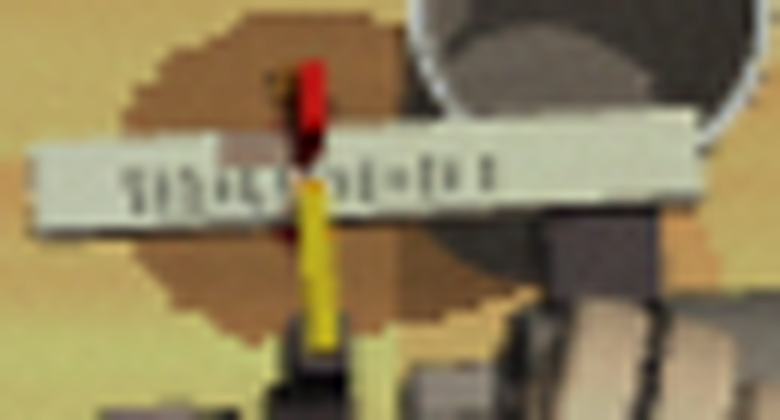

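View pics/s6.png

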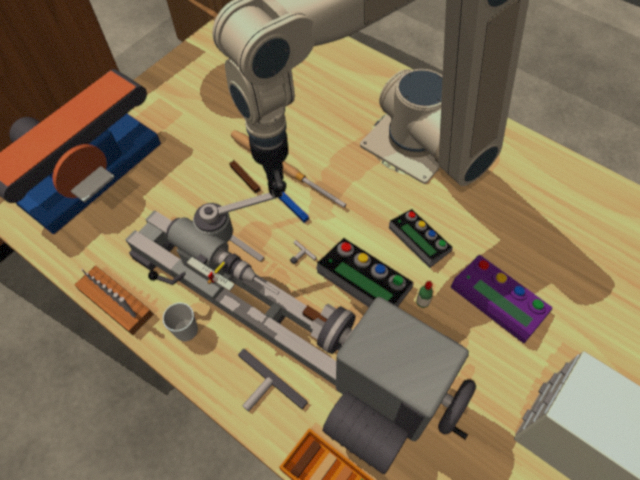

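```bash
python3 -c "
from station import *
print(finish_job())"
```

```text
the job is handed in; nothing more can be done
None
```

The job is handed in at about 14.7 s of the 61 s allowed, and the gripper is still holding the knob with the pointer level with the red flag.

- **Keys:** I pressed green, blue and yellow, one at a time and in that order, on the larger black readout with the quill still home. Each went down to its stop at 11–14 N, and I lifted clear between them. The tool never went over the red key. The display looked no different after the green press, so only the force and travel readings confirm the presses.
- **Lever:** I gripped the knob and pulled it round in an arc by about 0.59 rad, which puts the quill about 20.5 mm out. I never let go of it.
- **Last checks:**
  - The top view puts the pointer's centre line about 0.0 mm from the flag's centre. I trust that to about 1 mm, because the pixels are coarse and the camera calibration is good to about 2 mm.
  - From the scene view before the pull, I put the flag 20.7–21.2 mm ahead of the pointer. The top view gave 19.7–20.6 mm, so the two disagree by up to about 1 mm.
  - The flag is at the same pixel as at the start, and the bench items in view have not visibly moved.

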